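# Turn the sample tumbler by its spokes until the fill valve points up

### The arm

A 6-joint arm with a two-finger parallel gripper is mounted at the origin on a cart in front of the work surface, level with it; the furniture and walls round the work are solid. World frame = base frame: x ahead of the robot, y to its left, z up, the work surface at z = 0. Lengths are in m, angles in rad, forces in N, time in s.
With the tool pointing down it reaches from about 0.35 to 0.975 m from the base axis. Payload 4.9 kg.
Tool frame: the origin (TCP) lies on the mounting face of the last link; the fingertips stand 173 mm ahead of it and the grasp point (between the pads) lies 155 mm ahead of it; z points along the fingers, y is the direction in which the jaws open and shut (so a half turn about z gives the same grasp; the last joint's range is limited). The gripper opens to 85 mm and grips with 20 to 120 N. Pads are 22 mm wide; open, the fingers measure 114 mm over their backs; the gripper's body (76 mm by 85 mm) begins 54 mm behind the grasp point. The pads swing forward as they close: fully open they stand 13 mm farther back than shut.
Start: joints at [-1.426, 0.053, 1.613, -0, 1.476, -0.119], TCP at [0.163, -0.603, 0.405] pointing down, gripper open.
Joint ranges: [-3.01, 3.01], [-1.01, 2.22], [0.06, 2.58], [-1.02, 4.17], [0.09, 2.62], [-3.14, 3.14]. Speed limits (rad/s): [2.57, 2.57, 3.14, 3.14, 3.14, 3.14].

### API

Orientations are given as a unit quaternion [w, x, y, z].
In Python, from plant import manip gives the robot as it stands.
- The arm moves only by the tool play_rows, never from a script. Its argument "increments" is a list of rows, each an object with "offset": the shift along the tool's x, y, z in mm, a list of three; "twist": the turn about the tool's z in rad; "grip": the opening, from 0 (shut) to 1 (fully open). In form: [{"offset": [dx, dy, dz], "twist": twist, "grip": grip}, ...]. A call has 1 to 5 rows; each row is the pose to reach, as a shift and turn from the pose commanded when the call began, along the tool's axes at that moment; what a row does not reach only later rows make up. A row lasts 1/12 s, in which the tool goes at most 41.7 mm and 7.16 degrees, less where a joint would pass 70% of its speed; a pose out of reach is approached as far as the arm can. A call with a gripper value outside its range is refused whole. The fingers move at their own pace and stop on an object; the grip force is fixed at half the most. Time passes only in rows, so rows that repeat a pose let the fingers close. It gives the time, the measured TCP pose, the force and the opening at its end, in the units of the state.
- manip.state(): the state, without advancing time (a new reading comes with each control period).
- manip.grab_frame(name): name is "scene" or "top"; returns the picture (400x640x3 uint8, blue, green, red); there is no depth.
- manip.get_calibration(name): a dict with "fx", "fy", "cx", "cy" (pixels), "T" (4x4, takes a point from camera to world coordinates). Camera axes: x right, y down, z forward; pixel columns grow to the right and rows downward; lengths in m; the calibration is good to about 2 mm. A picture is of the moment at which its call begins. get_calibration takes no time and is no camera call.
- manip.job_done(): hands the job in, once; it reports no verdict.
Trained networks look in the newest picture that a camera, given by its name, has taken for a name from the list of things; names that differ only in an ending like _2 or _b are one class to them, and where a whole thing is asked for, a point or a joint stands for the part that bears it (a point fixed in the world has none). Each returns a list of dicts, best first, with "p" (0 to 1); they miss things now and then, are a little off and sometimes report something else, mostly with a low value. They report only what shows in the picture. A call takes as long as a camera call.
- manip.boxes_of(query, camera): "xyz" ([x, y, z] in m, in the coordinates of the camera as it stood for that picture, good to about 4 mm: the middle of the surface that is visible of it).
- manip.tip_of(query, camera): "xyz" ([x, y, z] in m, in the coordinates of the camera as it stood for that picture, good to about 4 mm: a listed point, or the origin of a listed thing).
The state is a dict: "time": time; "joint_pos": joint angles; "joint_vel": joint speeds; "joint_efforts": joint torques, N m; "tool_pos": TCP position; "tool_rot": TCP orientation; "contact_force": force on the tool from outside, world axes, zero at the start; "ft_torque": the same for the moment, N m; "gripper_width": opening from 0.0 (shut) to 1.0 (fully open).
Only numpy, scipy, OpenCV 4.12 (cv2) and the standard library are available. Lean on these libraries where they do the work, as an engineer would, in place of code of your own. Each camera call takes 0.05 s, during which the arm holds its last target. There are 200 camera calls.

### The job

The blue sample tumbler has to be charged through its fill valve. Turn it by gently pushing one spoke of its hand wheel after another with the fingertips, without squeezing it, until the red-capped valve stem points straight up, and leave it at rest there. Push only on the spokes, not on the drum or the valve, and leave the jars, cup, scoop, sample pucks and tape where they stand.

Things in the scene. Friction and masses are not known exactly. Their poses are not given: they have to be found in the camera images.
- tumbler (a joint): Angle of drum, hand wheel and valve, one rigid piece on a level axle. 0 = valve stem straight up; grows clockwise as the robot sees it (at +pi/2 the valve points to the robot's right). Starts at 100 to 260 degrees. Turns both ways without stops, reading 2 pi more per turn clockwise. Friction (0.12 N m) holds it where it is left; it does not coast.
- hub (a point): Hand wheel's centre: on the axle, in the plane of the spokes, 165 mm above the bench. Does not turn with the wheel. x runs along the axle away from the robot to the drum, y to the left, z up; the wheel stands in this y-z plane. Nothing stands in front of the wheel above 60 mm. Behind the spoke plane: bearing post from 29 mm on, up to 26 mm above the axle; drum from 55 to 179 mm.
- valve_tip (a point): Top of the red cap (20 mm diameter) of the brass valve stem, 120 mm from the axle, 115 mm behind the spoke plane. It turns with the drum; its own z axis points outwards along the stem.
- tumbler_stand: Grey stand of the tumbler, fixed to the bench: base plate 270 x 200 mm with two bearing posts. Origin on the bench under the base's centre; x as for the hub.
- drum: The blue drum, 120 mm diameter (128 over its steel bands), turning with the wheel; origin on the axle above the stand's origin, x along the axle, z towards the valve. Not to be pushed.
- spoke_wheel: Hand wheel: five steel spokes, 14 mm thick, at 36, 108, 180, 252 and 324 degrees clockwise from the valve's direction, each ending in a black ball, 22 mm diameter, centred 130 mm from the axle. A ring of 55 mm radius joins them; spokes are bare from 62 to 119 mm from the axle. Push here, with under 35 N. Turns with the drum; origin and axes as the drum's, 85 mm behind the spoke plane.
- valve: The brass valve stem with its red cap, same origin and axes as the drum; z points along the stem. Not to be pushed.
- ochre_jar: Open jar of ochre grit, 112 mm diameter, 73 mm tall, loose bystander; origin under its centre.
- red_jar: Open jar of red grit, 112 mm diameter, 73 mm tall, loose bystander; origin under its centre.
- green_jar: Open jar of green grit, 112 mm diameter, 73 mm tall, loose bystander; origin under its centre.
- cup: White mixing cup, 77 mm diameter, 88 mm tall, loose bystander; origin under its centre.
- scoop: Tin scoop with a wooden handle, 140 x 114 x 58 mm, loose bystander.
- puck_a: Black speckled sample puck, 50 mm diameter, 36 mm tall, loose bystander.
- puck_b: Beige sample puck, 53 mm diameter, 27 mm tall, loose bystander.
- tape: Roll of brown tape lying flat, 90 mm diameter, 48 mm tall, loose bystander.

How it is judged:
By the outcome, as a careful person would: the job done as asked, in the order asked, and still so for the second after the job is handed in, with the robot touching nothing.
It also fails if it takes over 56 s, if anything falls off the work surface, if the arm or the gripper's body presses on something with over 40 N, if the wrist force passes 120 N, or if a joint passes its speed limit or range.

## Working session

There is one attempt and no reset: what is moved stays moved. The work goes in short steps, Python scripts to look and compute and a tool call to move; the robot and the scene stay as the last step left them, time stands still between calls to the robot, and variables do not carry over. Pictures are saved under pics/ and viewed, about 8 in all and at most 12, crops included, and the job is handed in when it is done.

Besides the shell and the picture viewer there is one more tool, called after "Request:" in YAML: its name, and indented under it one key for each argument. play_rows: Moves the arm, as the interface text tells. Its arguments: {"type":"object","properties":{"increments":{"type":"array"}},"required":["increments"]}

```bash
mkdir -p pics; ls; cat > h.py <<'E'
import numpy as np, cv2
from plant import manip
from scipy.spatial.transform import Rotation as R
def w(cam,p):
    T=np.array(manip.get_calibration(cam)["T"]); return T[:3,:3]@np.array(p)+T[:3,3]
def find(q,cam,f="tip_of",n=2):
    return [(round(d["p"],2),w(cam,d["xyz"]).round(4)) for d in getattr(manip,f)(q,cam)[:n]]
def px(cam,P):
    c=manip.get_calibration(cam);T=np.array(c["T"]);q=T[:3,:3].T@(np.array(P)-T[:3,3])
    return c["fx"]*q[0]/q[2]+c["cx"],c["fy"]*q[1]/q[2]+c["cy"]
E
python3 - <<'E'
from h import *
a=manip.grab_frame("scene");b=manip.grab_frame("top")
cv2.imwrite("pics/s1.png",a);cv2.imwrite("pics/t1.png",b)
for c in("scene","top"):
    print(c,np.array(manip.get_calibration(c)["T"]).round(3).tolist())
    for q in("hub","valve_tip","tumbler_stand","drum","spoke_wheel"): print(q,find(q,c))
s=manip.state();print(s)
E
```

```text
pics
scene [[-0.855, -0.295, 0.426, -0.119], [-0.518, 0.455, -0.725, 1.119], [0.02, -0.84, -0.542, 1.03], [0.0, 0.0, 0.0, 1.0]]
hub [(0.81, array([ 0.5551, -0.0968,  0.1644]))]
valve_tip []
tumbler_stand [(0.79, array([ 6.358e-01, -8.280e-02,  1.000e-04])), (0.28, array([ 0.5538, -0.0973,  0.1639]))]
drum [(0.58, array([ 0.6376, -0.0802,  0.1634]))]
spoke_wheel []
top [[0.016, -0.989, 0.145, 0.268], [-1.0, -0.017, -0.002, 0.001], [0.004, -0.145, -0.989, 1.835], [0.0, 0.0, 0.0, 1.0]]
hub [(0.94, array([ 0.5528, -0.1008,  0.1654]))]
valve_tip [(0.15, array([ 0.6296, -0.0824,  0.1671]))]
tumbler_stand [(0.73, array([ 0.6387, -0.0836, -0.    ]))]
drum [(0.89, array([ 0.6314, -0.0819,  0.1659]))]
spoke_wheel []
{'time': 0.6, 'joint_pos': array([-1.42601511e+00,  5.26386105e-02,  1.61287717e+00, -2.31870198e-05,
        1.47600317e+00, -1.18988266e-01]), 'joint_vel': array([ 0.00058431, -0.000673  ,  0.00042785,  0.00172924,  0.00113171,
        0.00059341]), 'joint_efforts': array([ 8.53314032e-05, -3.93407929e+01, -3.70232606e+01, -2.18974355e-04,
        6.54987725e-04, -9.82417347e-07]), 'tool_pos': array([ 0.16295278, -0.60336005,  0.40475532]), 'tool_rot': array([ 3.69970757e-05,  9.91315661e-01,  1.31503837e-01, -1.10653027e-05]), 'contact_force': array([0.94765209, 0.82079812, 0.07952186]), 'ft_torque': array([ 0.01107475, -0.03429651,  0.04453587]), 'gripper_width': 0.9990132084170715}
```

View pics/s1.png

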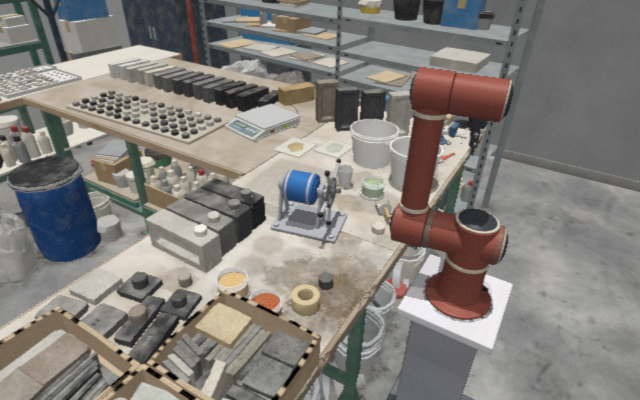

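View pics/t1.png

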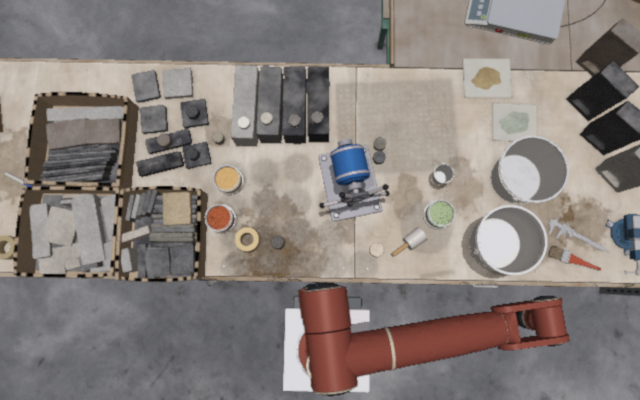

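```bash
python3 - <<'E'
from h import *
a=cv2.imread("pics/s1.png")[150:250,260:360];b=cv2.imread("pics/t1.png")[130:230,310:410]
f=lambda i:cv2.resize(i,None,fx=4,fy=4,interpolation=cv2.INTER_CUBIC)
cv2.imwrite("pics/c1.png",np.hstack([f(a),f(b)]))
E
```

```text
(no output)
```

View pics/c1.png

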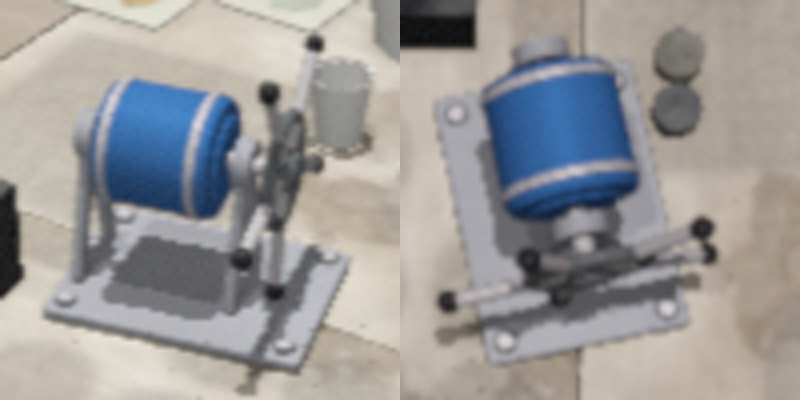

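```bash
cat >> h.py <<'E'
def pt(hub,yaw,ang,r,back=0.):
    X=np.array([np.cos(yaw),np.sin(yaw),0]);Y=np.array([-np.sin(yaw),np.cos(yaw),0]);Z=np.array([0,0,1.])
    return np.array(hub)+back*X+r*(np.cos(ang)*Z-np.sin(ang)*Y)
def fit(obs,x0=(0.554,-0.098,0.19)):
    from scipy.optimize import least_squares
    from scipy.optimize import linear_sum_assignment as lsa
    best=None
    def res(p,full=True):
        out=[]
        for c,o in obs.items():
            o=np.array(o,float)
            q=np.array([px(c,pt([p[0],p[1],.165],p[2],p[3]+np.radians(36+72*k),.13)) for k in range(5)])
            D=np.linalg.norm(o[:,None]-q[None],axis=2);i,j=lsa(D);out+=list((o[i]-q[j]).ravel())
        return np.r_[out,(np.array(p[:3])-x0)/[.003,.003,.05]]
    for d in range(0,72,8):
        r=least_squares(res,[*x0,np.radians(d)],diff_step=1e-4,loss="soft_l1")
        if best is None or r.cost<best.cost: best=r
    return best
E
python3 - <<'E'
from h import *
S=np.array([(315,43),(268,93),(314,162),(242,258),(274,290)])/4+[260,150]
T=np.array([(128,259),(48,300),(302,228),(308,253),(162,295)])/4+[310,130]
r=fit({"scene":S,"top":T});p=r.x;print(p.round(4),np.degrees(p[3])%72,r.cost,r.fun.round(1))
for k in range(5):
    a=p[3]+np.radians(72*k);P=pt([p[0],p[1],.165],p[2],a,.12,.115)
    print(np.degrees(a)%360,[(np.array(px("scene",P))-[260,150])*4,(np.array(px("top",P))-[310,130])*4])
E
```

```text
Traceback (most recent call last):
  File "h.py", line 26, in fit
    r=least_squares(res,[*x0,np.radians(d)],diff_step=1e-4,loss="soft_l1")
  File "h.py", line 22, in res
    q=np.array([px(c,pt([p[0],p[1],.165],p[2],p[3]+np.radians(36+72*k),.13)) for k in range(5)])
                ~~^^^^^^^^^^^^^^^^^^^^^^^^^^^^^^^^^^^^^^^^^^^^^^^^^^^^^^^^^^
  File "h.py", line 9, in px
    c=manip.get_calibration(cam);T=np.array(c["T"]);q=T[:3,:3].T@(np.array(P)-T[:3,3])
ValueError: time passes only in moves, steps and waits
```

```bash
sed -i 's/^from plant import manip/from plant import manip\nimport functools\ncal=functools.lru_cache()(lambda c:manip.get_calibration(c))/; s/c=manip.get_calibration(cam)/c=cal(cam)/; s/manip.get_calibration(cam)\["T"\]/cal(cam)["T"]/' h.py
cat > a.py <<'E'
from h import *
S=np.array([(315,43),(268,93),(314,162),(242,258),(274,290)])/4+[260,150]
T=np.array([(128,259),(48,300),(302,228),(308,253),(162,295)])/4+[310,130]
r=fit({"scene":S,"top":T});p=r.x;print(p.round(4),np.degrees(p[3])%72,r.cost,r.fun.round(1))
for k in range(5):
    a=p[3]+np.radians(72*k);P=pt([p[0],p[1],.165],p[2],a,.12,.115)
    print(np.degrees(a)%360,[(np.array(px("scene",P))-[260,150])*4,(np.array(px("top",P))-[310,130])*4])
E
python3 a.py
```

```text
[ 0.5519 -0.1012  0.2209  0.1535] 8.796753133558855 3.344263901032603 [-0.3  0.5 -0.5  0.5 -0.6  0.6 -0.1  0.5 -0.2  1.   0.6  0.3  0.5  0.2
  0.6  0.3  0.6  0.2  0.9  0.4 -0.7 -1.1  0.6]
8.796753133558855 [array([180.28147586,  29.98003778]), array([188.0870168, 106.2616177])]
80.79675313355885 [array([213.90441162,  74.02402428]), array([290.82098792, 112.05855191])]
152.79675313355884 [array([192.39953081, 207.38387219]), array([210.58688876, 157.71890518])]
224.79675313355884 [array([143.45471985, 262.66356475]), array([ 67.74015056, 181.85620998])]
296.79675313355887 [array([132.70220697, 151.73061004]), array([ 42.36411339, 153.22313475])]
```

Request:
play_rows:
  increments:
    - {"offset": [25, -19, -8], "twist": 0, "grip": 0}
    - {"offset": [50, -38, -16], "twist": 0, "grip": 0}
    - {"offset": [76, -58, -24], "twist": 0, "grip": 0}
    - {"offset": [102, -77, -32], "twist": 0, "grip": 0}
    - {"offset": [127, -96, -40], "twist": 0, "grip": 0}

```text
time: 1.02
tool_pos: [0.2612, -0.4763, 0.4452]
tool_rot: [0.0, 0.991, 0.131, 0.0]
contact_force: [0.3, -0.3, 0.3]
gripper_width: 0.302
```

Request:
play_rows:
  increments:
    - {"offset": [25, -19, -8], "twist": 0, "grip": 0}
    - {"offset": [50, -38, -16], "twist": 0, "grip": 0}
    - {"offset": [76, -58, -24], "twist": 0, "grip": 0}
    - {"offset": [102, -77, -32], "twist": 0, "grip": 0}
    - {"offset": [127, -96, -40], "twist": 0, "grip": 0}

```text
time: 1.43
tool_pos: [0.3588, -0.3503, 0.4854]
tool_rot: [0.0, 0.991, 0.131, 0.0]
contact_force: [-0.1, -0.5, -0.1]
gripper_width: -0.005
```

Request:
play_rows:
  increments:
    - {"offset": [25, -19, -8], "twist": 0, "grip": 0}
    - {"offset": [50, -38, -16], "twist": 0, "grip": 0}
    - {"offset": [76, -58, -24], "twist": 0, "grip": 0}
    - {"offset": [102, -77, -32], "twist": 0, "grip": 0}
    - {"offset": [127, -96, -33], "twist": 0, "grip": 0}

```text
time: 1.85
tool_pos: [0.4564, -0.2245, 0.5199]
tool_rot: [0.001, 0.991, 0.132, 0.001]
contact_force: [1.1, 0.0, 0.6]
gripper_width: -0.004
```

Request:
play_rows:
  increments:
    - {"offset": [25, -19, 0], "twist": -0.12, "grip": 0}
    - {"offset": [50, -38, 0], "twist": -0.24, "grip": 0}
    - {"offset": [75, -57, 0], "twist": -0.36, "grip": 0}
    - {"offset": [100, -76, 0], "twist": -0.48, "grip": 0}
    - {"offset": [125, -94, 0], "twist": -0.6, "grip": 0}

```text
time: 2.27
tool_pos: [0.5525, -0.101, 0.518]
tool_rot: [0.0, 0.907, 0.421, 0.0]
contact_force: [0.6, -1.0, -0.2]
gripper_width: 0.0
```

Request:
play_rows:
  increments:
    - {"offset": [0, 0, 0], "twist": -0.12, "grip": 0}
    - {"offset": [0, 0, 0], "twist": -0.24, "grip": 0}
    - {"offset": [0, 0, 0], "twist": -0.36, "grip": 0}
    - {"offset": [0, 0, 0], "twist": -0.48, "grip": 0}
    - {"offset": [0, 0, 0], "twist": -0.6, "grip": 0}

```text
time: 2.68
tool_pos: [0.5519, -0.1024, 0.5177]
tool_rot: [0.0, 0.742, 0.671, -0.0]
contact_force: [-0.9, -0.8, 0.0]
gripper_width: -0.004
```

Request:
play_rows:
  increments:
    - {"offset": [0, 0, 0], "twist": -0.12, "grip": 0}
    - {"offset": [0, 0, 0], "twist": -0.24, "grip": 0}
    - {"offset": [0, 0, 0], "twist": -0.312, "grip": 0}
    - {"offset": [0, 0, 0], "twist": -0.312, "grip": 0}

```text
time: 3.02
tool_pos: [0.5518, -0.1026, 0.5178]
tool_rot: [0.0, 0.631, 0.776, 0.0]
contact_force: [0.1, -0.2, -0.1]
gripper_width: -0.001
```

```bash
cat > st.py <<'E'
from h import *
HUB=np.array([.5523,-.1008,.165]);YAW=.207
s=manip.state();M=R.from_quat(s["tool_rot"],scalar_first=True).as_matrix()
d=s["tool_pos"]+.173*M[:,2]-HUB
c,q=np.cos(YAW),np.sin(YAW)
print("t",round(s["time"],2),"yaw x",np.arctan2(M[1,0],M[0,0]).round(3),"tip back,left,up mm",(1000*np.array([c*d[0]+q*d[1],-q*d[0]+c*d[1],d[2]])).round(1),s["contact_force"].round(1),s["joint_pos"].round(2))
E
python3 st.py
```

```text
t 3.02 yaw x 1.777 tip back,left,up mm [ -0.8  -1.7 179.8] [ 0.1 -0.2 -0.1] [-0.32 -0.14  1.61  0.    1.67 -0.52]
```

Request:
play_rows:
  increments:
    - {"offset": [0, 1, 20], "twist": 0, "grip": 0}
    - {"offset": [1, 1, 40], "twist": 0, "grip": 0}
    - {"offset": [2, 1, 60], "twist": 0, "grip": 0}
    - {"offset": [2, 1, 80], "twist": 0, "grip": 0}
    - {"offset": [2, 1, 97], "twist": 0, "grip": 0}

```text
time: 3.43
tool_pos: [0.5522, -0.1004, 0.4192]
tool_rot: [-0.0, 0.632, 0.775, -0.0]
contact_force: [0.4, 0.4, -0.7]
gripper_width: -0.002
```

Request:
play_rows:
  increments:
    - {"offset": [5, 0, 0], "twist": 0, "grip": 0}
    - {"offset": [10, 0, 0], "twist": 0, "grip": 0}
    - {"offset": [15, 0, 0], "twist": 0, "grip": 0}
    - {"offset": [20, 0, 0], "twist": 0, "grip": 0}
    - {"offset": [25, 0, 1], "twist": 0, "grip": 0}

```text
time: 3.85
tool_pos: [0.5475, -0.0754, 0.4218]
tool_rot: [0.002, 0.631, 0.776, 0.001]
contact_force: [-0.8, 0.0, 0.3]
gripper_width: 0.002
```

```bash
python3 st.py
```

```text
t 3.85 yaw x 1.776 tip back,left,up mm [ 1.1 25.6 83.8] [-0.8  0.   0.3] [-0.27 -0.13  1.76  0.    1.51 -0.48]
```

Request:
play_rows:
  increments:
    - {"offset": [8, 0, 3], "twist": 0, "grip": 0}
    - {"offset": [16, 0, 6], "twist": 0, "grip": 0}
    - {"offset": [24, 0, 10], "twist": 0, "grip": 0}
    - {"offset": [32, 0, 15], "twist": 0, "grip": 0}
    - {"offset": [40, 0, 20], "twist": 0, "grip": 0}

```text
time: 4.27
tool_pos: [0.539, -0.036, 0.3993]
tool_rot: [0.0, 0.631, 0.776, -0.0]
contact_force: [0.9, -1.9, -0.5]
gripper_width: -0.002
```

```bash
python3 st.py; python3 - <<'E'
from h import *
a=manip.grab_frame("scene")[150:250,260:360];b=manip.grab_frame("top")[130:230,310:410]
f=lambda i:cv2.resize(i,None,fx=4,fy=4,interpolation=cv2.INTER_CUBIC)
cv2.imwrite("pics/c2.png",np.hstack([f(a),f(b)]))
E
```

```text
t 4.27 yaw x 1.776 tip back,left,up mm [ 0.3 66.1 61.3] [ 0.9 -1.9 -0.5] [-0.2  -0.15  1.82 -0.    1.47 -0.41]
```

View pics/c2.png

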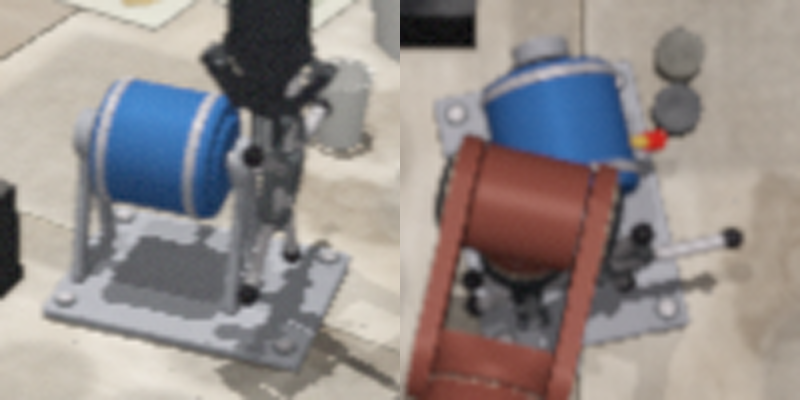

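The crop shows the pushed spoke has turned. The red cap now shows right of the drum at crop pixel (655,138), which confirms the 153° start and the counterclockwise direction. I'll carry on with this push.

Request:
play_rows:
  increments:
    - {"offset": [6, 0, 7], "twist": 0, "grip": 0}
    - {"offset": [12, 0, 14], "twist": 0, "grip": 0}
    - {"offset": [17, 0, 21], "twist": 0, "grip": 0}
    - {"offset": [21, 0, 28], "twist": 0, "grip": 0}
    - {"offset": [25, 0, 36], "twist": 0, "grip": 0}

```text
time: 4.78
tool_pos: [0.5341, -0.012, 0.3631]
tool_rot: [0.0, 0.631, 0.776, 0.0]
contact_force: [0.3, -1.1, 1.5]
gripper_width: 0.001
```

```bash
python3 st.py
```

```text
t 4.78 yaw x 1.776 tip back,left,up mm [ 0.5 90.7 25.1] [ 0.3 -1.1  1.5] [-0.16 -0.14  1.87 -0.    1.41 -0.37]
```

Request:
play_rows:
  increments:
    - {"offset": [2, 0, -30], "twist": 0, "grip": 0}
    - {"offset": [2, 0, -65], "twist": 0, "grip": 0}
    - {"offset": [0, 0, -100], "twist": 0, "grip": 0}
    - {"offset": [0, 0, -135], "twist": 0, "grip": 0}
    - {"offset": [-35, 0, -140], "twist": 0, "grip": 0}

```text
time: 5.2
tool_pos: [0.5412, -0.0432, 0.5113]
tool_rot: [0.004, 0.629, 0.778, 0.004]
contact_force: [1.1, -0.0, 1.8]
gripper_width: -0.003
```

Request:
play_rows:
  increments:
    - {"offset": [-35, 0, 0], "twist": 0, "grip": 0}
    - {"offset": [-65, 0, 0], "twist": 0, "grip": 0}
    - {"offset": [-85, 0, 0], "twist": 0, "grip": 0}
    - {"offset": [-85, 0, 0], "twist": 0, "grip": 0}

```text
time: 5.53
tool_pos: [0.559, -0.1326, 0.5019]
tool_rot: [-0.001, 0.632, 0.775, -0.0]
contact_force: [-0.2, 0.3, -0.1]
gripper_width: -0.002
```

```bash
python3 st.py;  python3 - <<'E'
from h import *
a=manip.grab_frame("scene")[150:250,260:360];b=manip.grab_frame("top")[130:230,310:410]
print(find("valve_tip","top"),find("valve_tip","scene"))
f=lambda i:cv2.resize(i,None,fx=4,fy=4,interpolation=cv2.INTER_CUBIC)
cv2.imwrite("pics/c3.png",np.hstack([f(a),f(b)]))
E
```

```text
t 5.53 yaw x 1.772 tip back,left,up mm [ -0.3 -32.3 163.9] [-0.2  0.3 -0.1] [-0.36 -0.11  1.61 -0.    1.64 -0.56]
[(0.74, array([ 0.6368, -0.0835, -0.002 ]))] []
```

View pics/c3.png

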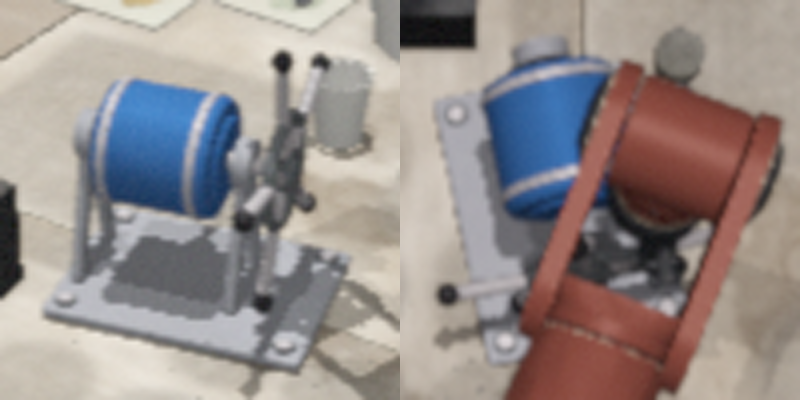

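```bash
python3 - <<'E'
from h import *
S=np.array([(282,61),(319,62),(307,202),(263,302),(244,222)])/4+[260,150]
r=fit({"scene":S,"top":np.array([(48,293)])/4+[310,130]},(.5521,-.101,.207));print(r.x.round(4),np.degrees(r.x[3])%72,r.cost)
E
```

```text
[ 0.5517 -0.0996  0.2306  0.476 ] 27.272121974540106 1.553977319601327
```

Request:
play_rows:
  increments:
    - {"offset": [0, 0, 25], "twist": 0, "grip": 0}
    - {"offset": [0, 0, 50], "twist": 0, "grip": 0}
    - {"offset": [2, 0, 74], "twist": 0, "grip": 0}
    - {"offset": [10, 0, 74], "twist": 0, "grip": 0}
    - {"offset": [18, 0, 74], "twist": 0, "grip": 0}

```text
time: 6.15
tool_pos: [0.5544, -0.1107, 0.4282]
tool_rot: [-0.002, 0.631, 0.776, -0.0]
contact_force: [0.4, -0.3, 0.3]
gripper_width: 0.003
```

Request:
play_rows:
  increments:
    - {"offset": [6, 0, 0], "twist": 0, "grip": 0}
    - {"offset": [12, 0, 1], "twist": 0, "grip": 0}
    - {"offset": [19, 0, 2], "twist": 0, "grip": 0}
    - {"offset": [27, 0, 4], "twist": 0, "grip": 0}
    - {"offset": [35, 0, 5], "twist": 0, "grip": 0}

```text
time: 6.57
tool_pos: [0.5478, -0.0773, 0.426]
tool_rot: [0.001, 0.631, 0.776, 0.0]
contact_force: [1.0, -2.1, -0.0]
gripper_width: 0.004
```

```bash
python3 st.py
```

```text
t 6.57 yaw x 1.776 tip back,left,up mm [ 0.8 23.6 88. ] [ 1.  -2.1 -0. ] [-0.27 -0.13  1.76 -0.    1.51 -0.48]
```

Request:
play_rows:
  increments:
    - {"offset": [9, 0, 5], "twist": 0, "grip": 0}
    - {"offset": [18, 0, 10], "twist": 0, "grip": 0}
    - {"offset": [26, 0, 15], "twist": 0, "grip": 0}
    - {"offset": [34, 0, 20], "twist": 0, "grip": 0}
    - {"offset": [42, 0, 26], "twist": 0, "grip": 0}

```text
time: 6.98
tool_pos: [0.5389, -0.0361, 0.3977]
tool_rot: [-0.0, 0.631, 0.776, -0.0]
contact_force: [0.6, -3.4, 1.4]
gripper_width: 0.0
```

Request:
play_rows:
  increments:
    - {"offset": [6, 0, 7], "twist": 0, "grip": 0}
    - {"offset": [12, 0, 14], "twist": 0, "grip": 0}
    - {"offset": [17, 0, 21], "twist": 0, "grip": 0}
    - {"offset": [21, 0, 28], "twist": 0, "grip": 0}
    - {"offset": [25, 0, 36], "twist": 0, "grip": 0}

```text
time: 7.4
tool_pos: [0.5341, -0.012, 0.3621]
tool_rot: [-0.0, 0.631, 0.776, 0.0]
contact_force: [-0.6, -1.9, 1.5]
gripper_width: 0.002
```

```bash
python3 st.py
```

```text
t 7.4 yaw x 1.776 tip back,left,up mm [ 0.4 90.7 24.1] [-0.6 -1.9  1.5] [-0.16 -0.14  1.87  0.    1.41 -0.37]
```

Request:
play_rows:
  increments:
    - {"offset": [2, 0, -30], "twist": 0, "grip": 0}
    - {"offset": [2, 0, -65], "twist": 0, "grip": 0}
    - {"offset": [0, 0, -100], "twist": 0, "grip": 0}
    - {"offset": [0, 0, -135], "twist": 0, "grip": 0}
    - {"offset": [-35, 0, -140], "twist": 0, "grip": 0}

```text
time: 7.82
tool_pos: [0.5412, -0.0433, 0.5105]
tool_rot: [0.004, 0.629, 0.778, 0.004]
contact_force: [1.4, -0.6, 1.6]
gripper_width: -0.003
```

Request:
play_rows:
  increments:
    - {"offset": [-35, 0, 0], "twist": 0, "grip": 0}
    - {"offset": [-65, 0, 0], "twist": 0, "grip": 0}
    - {"offset": [-85, 0, 0], "twist": 0, "grip": 0}
    - {"offset": [-85, 0, 0], "twist": 0, "grip": 0}

```text
time: 8.15
tool_pos: [0.559, -0.1327, 0.501]
tool_rot: [-0.001, 0.633, 0.775, -0.0]
contact_force: [-0.5, 0.6, -0.3]
gripper_width: -0.001
```

```bash
python3 st.py;  python3 - <<'E'
from h import *
a=manip.grab_frame("scene")[150:250,260:360]
v=find("valve_tip","scene");print(v)
for _,p in v:
    d=p-np.array([.552,-.1005,.165]);l=-np.sin(.207)*d[0]+np.cos(.207)*d[1];print(np.degrees(np.arctan2(-l,d[2])),np.hypot(l,d[2]))
cv2.imwrite("pics/c4.png",cv2.resize(a,None,fx=5,fy=5,interpolation=cv2.INTER_CUBIC))
E
```

```text
t 8.15 yaw x 1.772 tip back,left,up mm [ -0.3 -32.4 163. ] [-0.5  0.6 -0.3] [-0.36 -0.11  1.61 -0.    1.64 -0.56]
[(0.49, array([ 0.6763, -0.1264,  0.2743]))]
24.968300595257467 0.12056811976014983
```

View pics/c4.png

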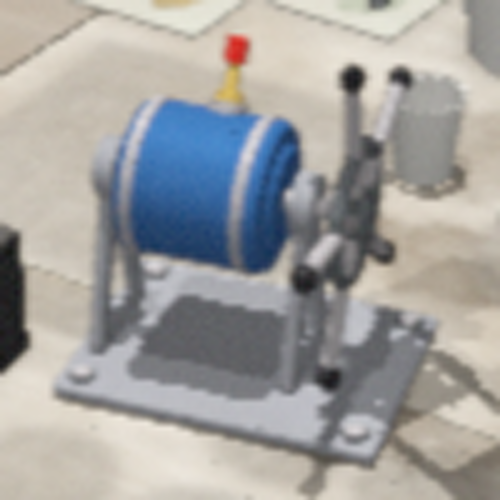

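The valve is up to the right at about 25° (red cap at crop pixel (236,50)). A short third push follows, stopping slightly short.

Request:
play_rows:
  increments:
    - {"offset": [0, 0, 25], "twist": 0, "grip": 0}
    - {"offset": [0, 0, 50], "twist": 0, "grip": 0}
    - {"offset": [2, 0, 74], "twist": 0, "grip": 0}
    - {"offset": [10, 0, 74], "twist": 0, "grip": 0}
    - {"offset": [18, 0, 74], "twist": 0, "grip": 0}

```text
time: 8.67
tool_pos: [0.5544, -0.1106, 0.4269]
tool_rot: [-0.002, 0.631, 0.776, -0.0]
contact_force: [-0.2, -0.1, 0.3]
gripper_width: 0.001
```

Request:
play_rows:
  increments:
    - {"offset": [6, 0, 0], "twist": 0, "grip": 0}
    - {"offset": [12, 0, 1], "twist": 0, "grip": 0}
    - {"offset": [19, 0, 2], "twist": 0, "grip": 0}
    - {"offset": [26, 0, 4], "twist": 0, "grip": 0}
    - {"offset": [32, 0, 5], "twist": 0, "grip": 0}

```text
time: 9.08
tool_pos: [0.5484, -0.0802, 0.4251]
tool_rot: [0.001, 0.631, 0.776, 0.001]
contact_force: [1.1, -1.3, 1.8]
gripper_width: 0.002
```

Request:
play_rows:
  increments:
    - {"offset": [4, 0, 2], "twist": 0, "grip": 0}
    - {"offset": [8, 0, 4], "twist": 0, "grip": 0}
    - {"offset": [11, 0, 6], "twist": 0, "grip": 0}
    - {"offset": [12, 0, 7], "twist": 0, "grip": 0}
    - {"offset": [12, 0, 7], "twist": 0, "grip": 0}

```text
time: 9.5
tool_pos: [0.5458, -0.0689, 0.416]
tool_rot: [-0.001, 0.631, 0.776, -0.0]
contact_force: [0.1, 0.1, 1.4]
gripper_width: 0.0
```

```bash
cat > v.py <<'E'
import sys
from h import *
A=[]
for i in range(4):
    manip.grab_frame("scene")
    for _,p in find("valve_tip","scene",n=1):
        d=p-np.array([.552,-.1005,.165]);l=-np.sin(.207)*d[0]+np.cos(.207)*d[1];A.append(np.degrees(np.arctan2(-l,d[2])))
print(np.round(A,1))
a=manip.grab_frame("scene")[150:250,260:360]
cv2.imwrite(f"pics/{sys.argv[1]}.png",cv2.resize(a,None,fx=5,fy=5,interpolation=cv2.INTER_CUBIC))
# red cap centroid vs model
h=cv2.cvtColor(a,cv2.COLOR_BGR2HSV);m=((h[...,0]<8)|(h[...,0]>172))&(h[...,1]>170)&(h[...,2]>90)
y,x=np.nonzero(m);print("cap px",len(x),x.mean()+260,y.mean()+150)
for t in range(-10,16,5): print(t,np.round(px("scene",pt([.552,-.1005,.165],.207,np.radians(t),.112,.115)),1),end=" ")
E
python3 st.py;python3 v.py c5
```

```text
t 9.5 yaw x 1.776 tip back,left,up mm [ 0.  32.7 78. ] [0.1 0.1 1.4] [-0.26 -0.13  1.77  0.    1.5  -0.47]
[2.6 1.8 2.6 2.9]
cap px 17 303.05882352941177 161.35294117647058
-10 [301.5 163.7] -5 [302.5 162.2] 0 [303.4 161. ] 5 [304.4 160. ] 10 [305.3 159.2] 15 [306.2 158.6]
```

Request:
play_rows:
  increments:
    - {"offset": [-8, 0, 0], "twist": 0, "grip": 0}
    - {"offset": [-18, 0, -20], "twist": 0, "grip": 0}
    - {"offset": [-25, 0, -55], "twist": 0, "grip": 0}
    - {"offset": [-30, 0, -95], "twist": 0, "grip": 0}
    - {"offset": [-50, 0, -120], "twist": 0, "grip": 0}

```text
time: 10.37
tool_pos: [0.5559, -0.1176, 0.5412]
tool_rot: [0.002, 0.63, 0.776, 0.001]
contact_force: [0.8, 0.0, 0.8]
gripper_width: -0.001
```

Request:
play_rows:
  increments:
    - {"offset": [-35, 0, 0], "twist": 0, "grip": 0}
    - {"offset": [-75, 0, 0], "twist": 0, "grip": 0}
    - {"offset": [-115, 0, 0], "twist": 0, "grip": 0}
    - {"offset": [-155, 0, 0], "twist": 0, "grip": 0}
    - {"offset": [-190, 0, 0], "twist": 0, "grip": 0}

```text
time: 10.78
tool_pos: [0.5947, -0.3071, 0.5365]
tool_rot: [0.0, 0.631, 0.775, -0.0]
contact_force: [0.5, -1.7, -0.7]
gripper_width: -0.001
```

Request:
play_rows:
  increments:
    - {"offset": [-35, 0, 0], "twist": 0, "grip": 0}
    - {"offset": [-60, 0, 0], "twist": 0, "grip": 0}
    - {"offset": [-80, 0, 0], "twist": 0, "grip": 0}
    - {"offset": [-80, 0, 0], "twist": 0, "grip": 0}

```text
time: 11.12
tool_pos: [0.6107, -0.3868, 0.5349]
tool_rot: [-0.001, 0.633, 0.774, -0.001]
contact_force: [-0.4, 0.4, -0.2]
gripper_width: -0.001
```

```bash
python3 st.py; python3 - <<'E'
from h import *
H=[.552,-.1005,.165]
for c in("top","scene"):
    A=[];U=[]
    for i in range(6):
        im=manip.grab_frame(c)
        for _,p in find("valve_tip",c,n=1):
            d=p-np.array(H);l=-np.sin(.207)*d[0]+np.cos(.207)*d[1];A.append(np.degrees(np.arctan2(-l,d[2])))
    print(c,np.round(A,1))
    for t in(-5,0,5): print(t,np.round(px(c,pt(H,.207,np.radians(t),.12,.115)),1))
    if c=="top": b=im[130:230,310:410]
    else: a=im[150:250,260:360]
f=lambda i:cv2.resize(i,None,fx=4,fy=4,interpolation=cv2.INTER_CUBIC)
cv2.imwrite("pics/c6.png",np.hstack([f(a),f(b)]))
E
```

```text
t 11.12 yaw x 1.772 tip back,left,up mm [  -1.9 -291.9  196.9] [-0.4  0.4 -0.2] [-0.67  0.24  1.19 -0.    1.71 -0.87]
top [ 3.8  4.2  4.6  3.3 47.   4.8]
-5 [348.9 158. ]
0 [352.  157.4]
5 [355.  156.9]
scene [1.5 1.9 1.2 1.9 1.8]
-5 [302.4 160.4]
0 [303.4 159.1]
5 [304.4 158.1]
```

View pics/c6.png

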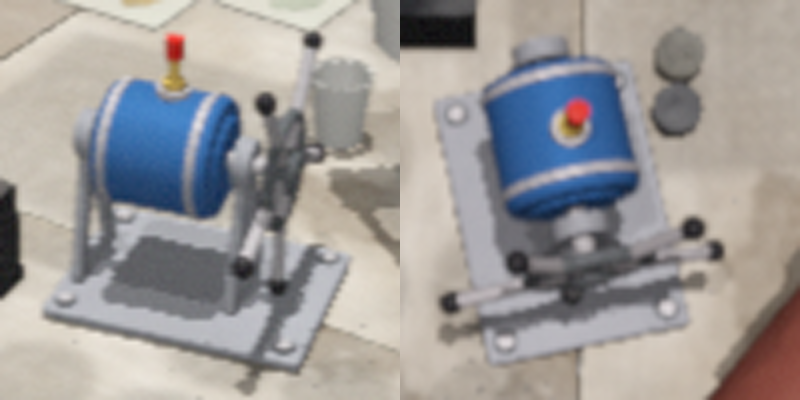

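```bash
python3 - <<'E'
from h import *
S=np.array([(313,40),(265,103),(316,153),(242,267),(278,287)])/4+[260,150]
T=np.array([(117,262),(50,302),(293,228),(313,251),(172,295)])/4+[310,130]
for o in({"scene":S,"top":T},{"scene":S},{"top":T}):
    r=fit(o,(.5521,-.1005,.205));p=r.x;print(p.round(4),np.degrees(p[3])%72,r.cost)
    print([np.round(px("top",pt([p[0],p[1],.165],p[2],np.radians(t),.12,.115)),1) for t in(-5,0,5)])
E
```

```text
[ 0.5513 -0.101   0.2215  0.074 ] 4.238364783658404 3.030507273243943
[array([348.6, 158.4]), array([351.6, 157.7]), array([354.7, 157.1])]
[ 0.5512 -0.0978  0.2224  0.0773] 4.426232312522024 1.0262571447573439
[array([347.6, 158.4]), array([350.6, 157.7]), array([353.7, 157.1])]
[ 0.5509 -0.1024  0.2205  0.0714] 4.091453899427787 0.6618553257352715
[array([349. , 158.5]), array([352.1, 157.8]), array([355.1, 157.3])]
```

Request:
play_rows:
  increments:
    - {"offset": [30, 0, 0], "twist": 0, "grip": 0}
    - {"offset": [65, 0, 0], "twist": 0, "grip": 0}
    - {"offset": [100, 0, 0], "twist": 0, "grip": 0}
    - {"offset": [135, 0, 0], "twist": 0, "grip": 0}
    - {"offset": [170, 0, 0], "twist": 0, "grip": 0}

```text
time: 12.73
tool_pos: [0.5758, -0.2147, 0.5367]
tool_rot: [0.0, 0.631, 0.776, 0.0]
contact_force: [0.3, 0.6, 0.7]
gripper_width: -0.001
```

Request:
play_rows:
  increments:
    - {"offset": [35, 0, 0], "twist": 0, "grip": 0}
    - {"offset": [70, 0, 0], "twist": 0, "grip": 0}
    - {"offset": [100, 0, 0], "twist": 0, "grip": 0}
    - {"offset": [112, 1, 0], "twist": 0, "grip": 0}
    - {"offset": [112, 1, 0], "twist": 0, "grip": 0}

```text
time: 13.15
tool_pos: [0.5542, -0.1039, 0.5375]
tool_rot: [0.001, 0.63, 0.777, 0.0]
contact_force: [0.0, 0.6, -0.2]
gripper_width: 0.001
```

Request:
play_rows:
  increments:
    - {"offset": [0, 0, 25], "twist": 0, "grip": 0}
    - {"offset": [0, 0, 55], "twist": 0, "grip": 0}
    - {"offset": [0, 0, 85], "twist": 0, "grip": 0}
    - {"offset": [0, 0, 110], "twist": 0, "grip": 0}
    - {"offset": [0, 0, 119], "twist": 0, "grip": 0}

```text
time: 13.57
tool_pos: [0.554, -0.1072, 0.4124]
tool_rot: [-0.003, 0.632, 0.775, -0.002]
contact_force: [-0.0, 0.4, -0.0]
gripper_width: 0.003
```

```bash
python3 st.py
```

```text
t 13.57 yaw x 1.774 tip back,left,up mm [-0.8 -6.  74.4] [-0.   0.4 -0. ] [-0.32 -0.09  1.74 -0.    1.5  -0.53]
```

Request:
play_rows:
  increments:
    - {"offset": [10, 0, 0], "twist": 0, "grip": 0}
    - {"offset": [20, 0, 0], "twist": 0, "grip": 0}
    - {"offset": [29, 0, 0], "twist": 0, "grip": 0}
    - {"offset": [35, 0, 0], "twist": 0, "grip": 0}
    - {"offset": [35, 0, 0], "twist": 0, "grip": 0}

```text
time: 13.98
tool_pos: [0.5476, -0.0705, 0.42]
tool_rot: [0.002, 0.63, 0.776, 0.001]
contact_force: [0.1, -0.0, -0.1]
gripper_width: -0.004
```

```bash
python3 st.py
```

```text
t 13.98 yaw x 1.778 tip back,left,up mm [ 2.2 30.4 82. ] [ 0.1 -0.  -0.1] [-0.26 -0.13  1.77  0.    1.5  -0.47]
```

Request:
play_rows:
  increments:
    - {"offset": [0, -1, 4], "twist": 0, "grip": 0}
    - {"offset": [2, -2, 7], "twist": 0, "grip": 0}
    - {"offset": [4, -2, 7], "twist": 0, "grip": 0}
    - {"offset": [7, -2, 7], "twist": 0, "grip": 0}
    - {"offset": [7, -2, 7], "twist": 0, "grip": 0}

```text
time: 14.4
tool_pos: [0.544, -0.0653, 0.4105]
tool_rot: [-0.0, 0.631, 0.776, -0.0]
contact_force: [0.6, -1.2, -0.8]
gripper_width: 0.0
```

```bash
python3 st.py
```

```text
t 14.4 yaw x 1.776 tip back,left,up mm [-0.9 36.5 72.5] [ 0.6 -1.2 -0.8] [-0.26 -0.14  1.79 -0.    1.49 -0.46]
```

Request:
play_rows:
  increments:
    - {"offset": [-8, 0, 0], "twist": 0, "grip": 0}
    - {"offset": [-18, 0, -20], "twist": 0, "grip": 0}
    - {"offset": [-25, 0, -55], "twist": 0, "grip": 0}
    - {"offset": [-30, 0, -95], "twist": 0, "grip": 0}
    - {"offset": [-50, 0, -125], "twist": 0, "grip": 0}

```text
time: 14.82
tool_pos: [0.5541, -0.1139, 0.5388]
tool_rot: [0.001, 0.63, 0.776, 0.001]
contact_force: [-0.7, 0.6, 1.2]
gripper_width: 0.0
```

Request:
play_rows:
  increments:
    - {"offset": [-35, 0, 0], "twist": 0, "grip": 0}
    - {"offset": [-75, 0, 0], "twist": 0, "grip": 0}
    - {"offset": [-115, 0, 0], "twist": 0, "grip": 0}
    - {"offset": [-155, 0, 0], "twist": 0, "grip": 0}
    - {"offset": [-190, 0, 0], "twist": 0, "grip": 0}

```text
time: 15.23
tool_pos: [0.593, -0.3034, 0.5353]
tool_rot: [-0.0, 0.631, 0.775, -0.0]
contact_force: [0.4, 0.4, 0.1]
gripper_width: 0.001
```

Request:
play_rows:
  increments:
    - {"offset": [-35, 0, 0], "twist": 0, "grip": 0}
    - {"offset": [-60, 0, 0], "twist": 0, "grip": 0}
    - {"offset": [-80, 0, 0], "twist": 0, "grip": 0}
    - {"offset": [-80, 0, 0], "twist": 0, "grip": 0}

```text
time: 15.57
tool_pos: [0.609, -0.3831, 0.5337]
tool_rot: [-0.001, 0.633, 0.774, -0.0]
contact_force: [0.4, 0.8, -0.5]
gripper_width: -0.003
```

```bash
python3 st.py; python3 - <<'E'
from h import *
H=[.552,-.1005,.165]
for c in("top","scene"):
    A=[]
    for i in range(6):
        im=manip.grab_frame(c)
        for _,p in find("valve_tip",c,n=1):
            d=p-np.array(H);l=-np.sin(.207)*d[0]+np.cos(.207)*d[1];A.append(np.degrees(np.arctan2(-l,d[2])))
    print(c,np.round(A,1))
    h=cv2.cvtColor(im,cv2.COLOR_BGR2HSV);m=((h[...,0]<8)|(h[...,0]>172))&(h[...,1]>150)&(h[...,2]>110)
    y0,x0=(157,352) if c=="top" else (160,303)
    y,x=np.nonzero(m[y0-12:y0+12,x0-12:x0+12]);print(len(x),x.mean()+x0-12,y.mean()+y0-12)
    if c=="top": b=im[130:230,310:410]
    else: a=im[150:250,260:360]
f=lambda i:cv2.resize(i,None,fx=4,fy=4,interpolation=cv2.INTER_CUBIC)
cv2.imwrite("pics/c7.png",np.hstack([f(a),f(b)]))
E
```

```text
t 15.57 yaw x 1.772 tip back,left,up mm [  -2.8 -287.8  195.7] [ 0.4  0.8 -0.5] [-0.66  0.23  1.2  -0.    1.71 -0.87]
top [ 0.5  0.4 -2.6 -0.1  1.2]
23 351.60869565217394 158.2173913043478
scene [-2.8 -2.2 -2.6 -1.4 -0.6 -3.3]
22 302.5 162.27272727272728
```

View pics/c7.png

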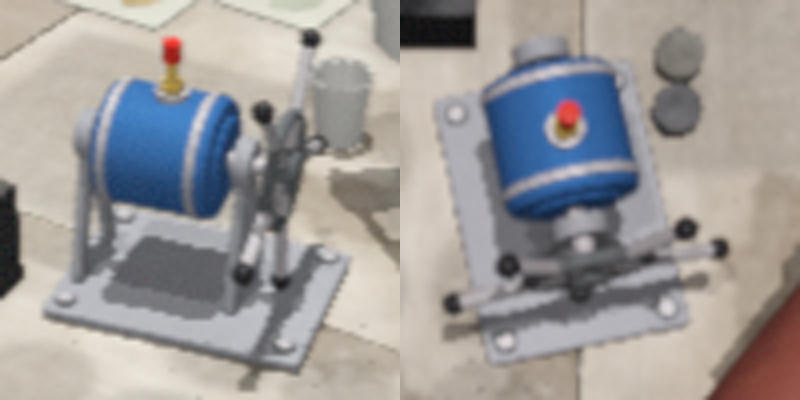

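```bash
python3 - <<'E'
from h import *
S=np.array([(310,38),(262,112),(317,145),(243,273),(281,281)])/4+[260,150]
T=np.array([(109,265),(53,302),(286,229),(318,248),(180,294)])/4+[310,130]
for o in({"scene":S,"top":T},{"scene":S},{"top":T}):
    r=fit(o,(.5521,-.1005,.205));p=r.x;print(p.round(4),(np.degrees(p[3])+36)%72-36,r.cost)
E
```

```text
[ 0.5514 -0.1012  0.2216  0.0061] 0.35022208105637986 3.184915894896918
[ 0.5514 -0.0979  0.2247  0.0068] 0.3918913654809373 0.9576800601165429
[ 0.5509 -0.1026  0.2196  0.0063] 0.3619403775072314 0.7512096044992262
```

```bash
python3 -c "
from h import *
print(manip.job_done())"
```

```text
the job is handed in; nothing more can be done
None
```

The tumbler now stands with its valve stem pointing up, to within about 2°, and I have handed the job in. It started at about 153°, and I turned it counterclockwise with the closed fingertips: two long pushes on two spokes, then two short pushes on a third.

- **Final angle:** fitting the five spoke balls in both cameras gives +0.4°. The valve-tip network reads about 0° in the top view, apart from one reading of −2.6°. In the scene view it reads about −2°, a small disagreement I put down to its own error of about 4 mm.
- **Forces:** the contact force readings at the end of each move stayed below about 4 N.
- **Surroundings:** the arm was clear of the tumbler at hand-in, about 0.29 m to its right. I did not measure the other items again, but no move came near them.
- **Time:** about 16 s of robot time, against the 56 s limit.

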